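# Dock the sample containers in their fitted nests

### The arm

A 7-joint arm with a two-finger parallel gripper is mounted at the origin on the work surface. World frame = base frame: x ahead of the robot, y to its left, z up, the work surface at z = 0. Lengths are in m, angles in rad, forces in N, time in s.
With the tool pointing down it reaches from about 0.425 to 0.875 m from the base axis. Payload 4.7 kg.
Tool frame: the origin (TCP) lies midway between the tips of the shut fingers; the grasp point (between the pads) lies 19 mm behind it; z points along the fingers, x is the direction in which the jaws open and shut, and the axes are right-handed (so a half turn about z gives the same grasp; the last joint's range is limited). The gripper opens to 87 mm and grips with 3 to 60 N. Pads are 19 mm wide; open, the fingers measure 117 mm over their backs; the gripper's body (75 mm by 190 mm) begins 51 mm behind the grasp point.
Start: joints at [-1.144, 0.321, -0.07, 1.45, 0.023, 1.371, -0.057], TCP at [0.261, 0.595, 0.223] pointing down, gripper open.
Joint ranges: [-2.86, 2.86], [-0.3, 2.09], [-1.38, 1.24], [0.06, 2.45], [-1.56, 4.7], [0.09, 2.05], [-2.69, 2.69]. Speed limits (rad/s): [2.57, 2.57, 3.14, 3.14, 3.14, 3.14, 3.14].

### API

Orientations are given as a rotation vector (axis times angle).
In Python, from bench import get_state, eyes, ticket gives the robot as it stands.
- The arm moves only by the tool carry_out, never from a script. Its argument "motion" is a list of rows, each a list of 2 entries, a list of its own where there are three numbers: the shift along the world's x, y, z in m, then the turn about the world's z in rad. A call has 1 to 20 rows; each row is the pose to reach, as a shift and turn from the pose commanded when the call began; what a row does not reach only later rows make up. A row lasts 1/10 s, in which the tool goes at most 50 mm and 8.59 degrees, less where a joint would pass 70% of its speed; a pose out of reach is approached as far as the arm can. A call with a gripper value outside its range is refused whole. "grip" is the gripper command: -1 is fully open, 1 is shut, values between are in proportion, set as the call begins (left out, the last holds). The fingers move at their own pace and stop on an object; "squeeze" is the grip in N (left out, the last holds). Time passes only in rows, so rows that repeat a pose let the fingers close. It gives the time, the measured TCP pose, the force and the opening at its end, in the units of the state.
- get_state(): the state, without advancing time (a new reading comes with each control period).
- eyes.get_image(name): name is "scene" or "top" or "wrist"; returns a dict with "pixels" (400x640x3 uint8, blue, green, red), "mtx" (3x3 intrinsics, pixels), "extrinsics" (4x4, takes a point from camera to world coordinates). Camera axes: x right, y down, z forward; pixel columns grow to the right and rows downward; lengths in m; the calibration is good to about 2 mm. A picture is of the moment at which its call begins. There is no depth.
- ticket.close_job(): hands the job in, once; it reports no verdict.
The state is a dict: "time": time; "joint_positions": joint angles; "qd": joint speeds; "joint_torque": joint torques, N m; "position": TCP position; "tool_rot": TCP orientation; "ft_force": force on the tool from outside, world axes, zero at the start; "torque": the same for the moment, N m; "grip_width": opening from 0.0 (shut) to 1.0 (fully open).
Only numpy, scipy, OpenCV 4.12 (cv2) and the standard library are available. Lean on these libraries where they do the work, as an engineer would, in place of code of your own. Each camera call takes 0.05 s, during which the arm holds its last target. There are 200 camera calls.

### The job

Put the four white sample containers away in the shallow grey docking nests: each goes into the one nest whose outline has its shape and size (wide jar in the large round one, slim vial in the small round one, square bottle in the square one, slide box in the long one), sitting flat on the nest's floor inside the rim and let go. Never tip a container over, and leave the stoppered flask standing where it is.

Things in the scene. Friction and masses are not known exactly. Their poses are not given: they have to be found in the camera images.
- jar: wide, low round jar of white plastic with an equally wide grey cap: a plain cylinder 62 mm in diameter, 55 mm high (cap: the top 18 mm). Origin: centre of its underside, z up. Loose, stands upright on the bench at the start, under 0.25 kg.
- vial: slim round vial of white plastic: cylinder 34 mm in diameter up to 49 mm, then a grey cap 29 mm in diameter; 65 mm high in all. Origin: centre of its underside, z up. Loose, stands upright on the bench at the start, under 0.25 kg.
- square_bottle: square bottle of white plastic: body 46 x 46 mm and 55 mm high, sides along its own x and y, with a round grey cap 30 mm in diameter in the middle of the top, from 55 to 75 mm. Origin: centre of its underside, z up. Loose, stands upright on the bench at the start, under 0.25 kg.
- slide_box: closed oblong slide box of white plastic with a thin grey seam, one rigid piece: 84 mm along its x, 36 mm along its y, 40 mm high. Origin: centre of its underside, z up. Loose, stands upright on the bench at the start, under 0.25 kg.
- nest_large_round: large round grey nest, recess 78 mm across inside, 88 mm outside; for the jar. Fixed to the bench; floor 3 mm thick, rim 5 mm wide whose top is 10 mm above the bench (recess 7 mm deep). Origin: centre of its underside, on the bench, z up.
- nest_small_round: small round grey nest, recess 50 mm across inside, 60 mm outside; for the vial. Fixed to the bench; floor 3 mm thick, rim 5 mm wide whose top is 10 mm above the bench (recess 7 mm deep). Origin: centre of its underside, on the bench, z up.
- nest_square: square grey nest, recess 62 x 62 mm inside, 72 x 72 mm outside, sides along its own x and y; for the square bottle. Fixed to the bench; floor 3 mm thick, rim 5 mm wide whose top is 10 mm above the bench (recess 7 mm deep). Origin: centre of its underside, on the bench, z up.
- nest_long: oblong grey nest, recess 100 mm along its x and 52 mm along its y inside, 110 x 62 mm outside; for the slide box. Fixed to the bench; floor 3 mm thick, rim 5 mm wide whose top is 10 mm above the bench (recess 7 mm deep). Origin: centre of its underside, on the bench, z up.
- flask: small conical glass flask with a black stopper, not to be moved: 52 mm in diameter at the foot, narrowing to 23 mm at the neck, 90 mm high. It stands loose amid the containers, with nests and containers all round it (they begin at least 20 mm away). Origin: centre of its underside, z up.
There are look-alikes about, which are no part of the job. Leave any blue look-alike of the slide_box alone. What is shaped like the jar but turquoise is not meant.

How it is judged:
By the outcome, as a careful person would: the job done as asked, in the order asked, and still so for the second after the job is handed in, with the robot touching nothing.
It also fails if it takes over 112 s, if anything falls off the work surface, if the arm or the gripper's body presses on something with over 40 N, if the wrist force passes 120 N, or if a joint passes its speed limit or range.

## Working session

There is one attempt and no reset: what is moved stays moved. The work goes in short steps, Python scripts to look and compute and a tool call to move; the robot and the scene stay as the last step left them, time stands still between calls to the robot, and variables do not carry over. Pictures are saved under pics/ and viewed, about 12 in all and at most 16, crops included, and the job is handed in when it is done.

Besides the shell and the picture viewer there is one more tool, called as name([rows], argument=value, ...), one row to a line, values as JSON. carry_out: Moves the arm, as the interface text tells. Its arguments: {"type":"object","properties":{"motion":{"type":"array","items":{"type":"array"}},"grip":{"type":"number"},"squeeze":{"type":"number"}},"required":["motion"]}

```bash
mkdir -p pics; ls; python3 - <<'E'
from bench import get_state, eyes
import cv2
s=get_state(); print(s)
for n in ("top","scene"):
    d=eyes.get_image(n); cv2.imwrite(f"pics/{n}0.png",d["pixels"]); print(n,d["mtx"].tolist(),d["extrinsics"].round(4).tolist())
E
```

```text
pics
{'time': 0.0, 'joint_positions': array([-1.14388882,  0.32180253, -0.07010805,  1.45164542,  0.02261299,
        1.37079069, -0.05687017]), 'qd': array([-8.49840870e-04, -1.26190868e-03,  9.31877654e-05,  6.60121012e-04,
        4.64222338e-04, -1.11927636e-03, -8.47286114e-04]), 'joint_torque': array([ 6.15458430e-05, -4.91287315e+01, -4.03723642e-01, -3.12531531e+01,
       -6.38803001e-02,  4.33986972e-02,  1.63577861e-04]), 'position': array([0.2605892 , 0.59488994, 0.22148984]), 'tool_rot': array([ 2.62856004e+00,  1.71853268e+00, -2.35109185e-03]), 'ft_force': array([ 0.82604826, -0.70421711, -0.32156659]), 'torque': array([-0.01968169, -0.0020134 ,  0.00424178]), 'grip_width': 1.0020740098765353}
top [[366.2052689649098, 0.0, 327.96358262724004], [0.0, 366.2052689649098, 193.8928670705084], [0.0, 0.0, 1.0]] [[0.0019, -0.9936, 0.1127, 0.3995], [-0.9999, -0.0008, 0.0104, -0.0085], [-0.0103, -0.1127, -0.9936, 1.06], [0.0, 0.0, 0.0, 1.0]]
scene [[391.4479816525342, 0.0, 317.8971938861353], [0.0, 391.4479816525342, 200.15180644931297], [0.0, 0.0, 1.0]] [[0.5827, 0.5803, -0.5689, 1.0825], [0.8126, -0.4232, 0.4007, -0.4055], [-0.0083, -0.6958, -0.7182, 0.7597], [0.0, 0.0, 0.0, 1.0]]
```

View pics/top0.png

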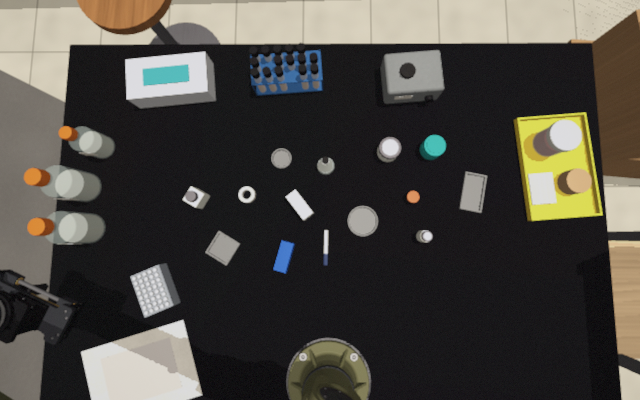

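View pics/scene0.png

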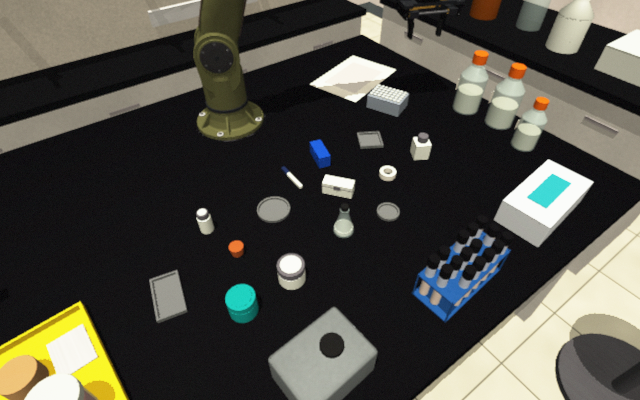

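The top view shows the targets: jar (390,150), vial (425,237), square bottle (197,197) and slide box (300,205). The nests are large round (363,221), small round (282,158), square (223,248) and long (474,192), and the flask is at (326,165).

Possible confusions: turquoise jar (433,147), blue box (284,257), white tape ring (247,195), orange cap (413,197) and white pen (326,245). I choose the white containers, as described.

```bash
cat > h.py <<'E'
import numpy as np, cv2
from bench import get_state, eyes
def cast(d,uv,z):
    uv=np.atleast_2d(np.asarray(uv,float)); E=d["extrinsics"]
    r=np.c_[uv,np.ones(len(uv))]@np.linalg.inv(d["mtx"]).T@E[:3,:3].T
    return (E[:3,3]+r*((z-E[2,3])/r[:,2])[:,None])[:,:2]
def proj(d,p):
    E=np.linalg.inv(d["extrinsics"]); c=E[:3,:3]@np.asarray(p,float)+E[:3,3]
    q=d["mtx"]@c; return q[:2]/q[2]
def blob(d,seed,thr=60,r=45,sel=None):
    """contour of the non-black blob at the seed pixel"""
    im=d["pixels"]; m=(im.max(2)>thr).astype(np.uint8) if sel is None else sel(im).astype(np.uint8)
    n,l=cv2.connectedComponents(m); s=np.array(seed)
    ys,xs=np.nonzero(m); k=np.argmin((xs-s[0])**2+(ys-s[1])**2)
    b=(l==l[ys[k],xs[k]]).astype(np.uint8)
    return max(cv2.findContours(b,cv2.RETR_EXTERNAL,cv2.CHAIN_APPROX_NONE)[0],key=len)[:,0]
def rect(d,c,z):
    """min-area rectangle of a contour on plane z: centre, size (long, short), angle of the long side"""
    w=cast(d,c,z); (c0,s,a)=cv2.minAreaRect((w*1000).astype(np.float32))
    if s[0]<s[1]: s=s[::-1]; a+=90
    return np.round(np.array(c0)/1000,4),np.round(s,1),round((a+90)%180-90,1)
E
python3 - <<'E'
from h import *
d=eyes.get_image("top"); s=eyes.get_image("scene")
for n,p,z in [("jar",(390,150),.055),("vial",(425,237),.06),("sq",(197,197),.055),("box",(300,205),.04),("nL",(363,221),.01),("nS",(282,158),.01),("nQ",(223,248),.01),("nlong",(474,192),.01),("flask",(326,165),0.02),("tq",(433,147),.055),("tape",(247,195),.01),("orange",(413,197),.02),("pen",(326,245),.01),("blue",(284,257),.04)]:
    print(n,*rect(d,blob(d,p),z))
for n,p,z in [("jar",(291,266),.055),("vial",(203,215),.065),("sq",(423,137),.075),("box",(340,181),.04),("nL",(273,209),.01),("nS",(388,211),.01),("nQ",(370,140),.01),("nlong",(168,296),.01),("flask",(344,228),0)]:
    print("scene",n,*cast(s,p,z).round(3))
a=cv2.resize(d["pixels"][130:280,170:500],None,fx=2.4,fy=2.4,interpolation=cv2.INTER_CUBIC)
b=cv2.resize(s["pixels"][90:340,140:450],None,fx=1.9,fy=1.9,interpolation=cv2.INTER_CUBIC)
cv2.imwrite("pics/c1.png",a);print(a.shape)
E
```

```text
jar [ 0.6401 -0.1684] [68.5 67.4] -0.0
vial [ 0.3985 -0.2581] [43.5 32.3] -89.9
sq [0.5034 0.3682] [65.6 52.4] 60.0
box [0.4854 0.0829] [89.6 39.5] 37.9
nL [ 0.4424 -0.0964] [88.5 87.8] -63.6
nS [0.6242 0.14  ] [59.7 58.6] 0.8
nQ [0.3646 0.3034] [76.2 75.8] 59.5
nlong [ 0.5256 -0.4148] [112.9  66.3] -11.5
flask [0.5999 0.0096] [49.8 49.1] 0.3
tq [ 0.646  -0.2911] [76.9 63.1] -46.4
tape [0.5182 0.2381] [49.8 46.6] -89.9
orange [ 0.5103 -0.2385] [37.3 37. ] -1.5
pen [0.3671 0.0092] [101.2  14.3] 0.1
blue [0.3426 0.1243] [88.3 41.1] -15.4
scene jar [ 0.651 -0.174]
scene vial [ 0.41  -0.269]
scene sq [0.513 0.368]
scene box [0.489 0.086]
scene nL [ 0.446 -0.101]
scene nS [0.627 0.137]
scene nQ [0.372 0.297]
scene nlong [ 0.532 -0.417]
scene flask [0.599 0.015]
(360, 792, 3)
```

View pics/c1.png

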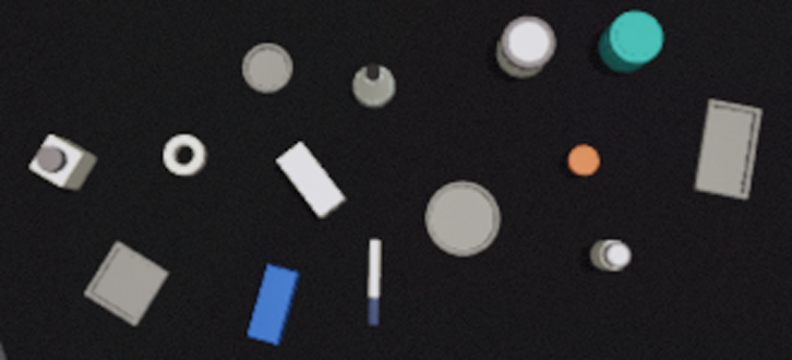

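Measured in the top view, the nests are within 4 mm of their stated sizes and the scene view agrees to about a centimetre. I move over the jar for a closer look.

carry_out([
  [[0.38,-0.765,0],-1.16],
  [[0.38,-0.765,0],-1.16],
  [[0.38,-0.765,0],-1.16],
  [[0.38,-0.765,0],-1.16],
  [[0.38,-0.765,0],-1.16],
  [[0.38,-0.765,0],-1.16],
  [[0.38,-0.765,0],-1.16],
  [[0.38,-0.765,0],-1.16],
  [[0.38,-0.765,0],-1.16],
  [[0.38,-0.765,0],-1.16],
  [[0.38,-0.765,0],-1.16],
  [[0.38,-0.765,0],-1.16],
  [[0.38,-0.765,0],-1.16],
  [[0.38,-0.765,0],-1.16],
  [[0.38,-0.765,0],-1.16],
  [[0.38,-0.765,0],-1.16],
  [[0.38,-0.765,0],-1.16],
  [[0.38,-0.765,0],-1.16],
  [[0.38,-0.765,0],-1.16],
  [[0.38,-0.765,0],-1.16],
], grip=-1, squeeze=20)

```text
time: 2.2
position: [0.6407, -0.1678, 0.2222]
tool_rot: [-3.14, 0.001, 0.001]
ft_force: [-1.2, -0.2, 0.5]
grip_width: 0.999
```

```bash
python3 - <<'E'
from h import *
s=get_state();print(s["time"],s["position"],s["tool_rot"],s["joint_positions"].round(2))
d=eyes.get_image("wrist");print(d["extrinsics"].round(3),d["mtx"])
cv2.imwrite("pics/w1.png",d["pixels"])
for p in [(.645,-.17,.055),(.645,-.17,0)]: print(proj(d,p))
t=eyes.get_image("top");cv2.imwrite("pics/t1.png",t["pixels"])
E
```

```text
2.2 [ 0.64066279 -0.16781283  0.22222395] [-3.14013955e+00  7.20023315e-04  9.96506318e-04] [-0.25  0.39  0.63  1.44 -0.23  1.39  0.38]
[[ 1.    -0.    -0.     0.642]
 [-0.    -0.957 -0.291 -0.087]
 [-0.     0.291 -0.957  0.386]
 [ 0.     0.     0.     1.   ]] [[308.61150094   0.         320.96629075]
 [  0.         308.61150094 205.26990385]
 [  0.           0.           1.        ]]
[324.06638025 189.68735895]
[323.65913198 179.19122708]
```

View pics/w1.png

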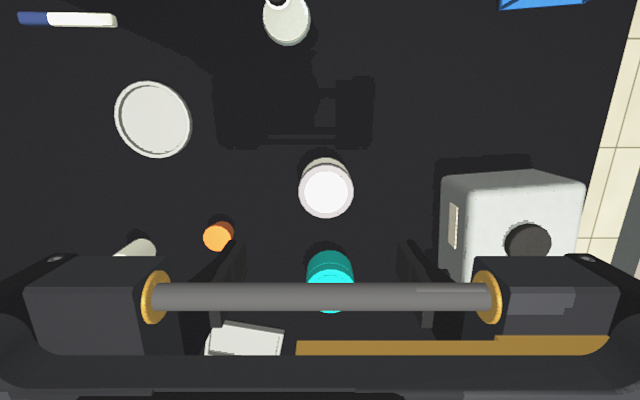

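The wrist view shows the jar at (326,190) under the gripper, with the turquoise one at (330,275) behind. Large nest is at (152,119), orange cap at (218,236), and the flask at (288,20).

```bash
python3 - <<'E'
from h import *
d=eyes.get_image("wrist")
im=d["pixels"];print(im[170:225:4,326].tolist())
for t in (200,225,240):
    print(t,*rect(d,blob(d,(326,192),t),.055))
print("all",*rect(d,blob(d,(326,192),120),.055))
print("nL",*rect(d,blob(d,(152,119),120),.01))
E
```

```text
[[224, 225, 230], [247, 247, 247], [247, 247, 247], [247, 247, 247], [247, 247, 247], [247, 247, 247], [247, 247, 247], [247, 247, 247], [247, 247, 247], [247, 247, 247], [247, 247, 247], [217, 218, 224], [201, 203, 210], [47, 45, 45]]
200 [ 0.6469 -0.1727] [59.5 58.9] -89.9
225 [ 0.6464 -0.1726] [57.9 57.2] 0.1
240 [ 0.6464 -0.173 ] [46.9 46.8] -89.9
all [ 0.6469 -0.1684] [68.1 61. ] -89.9
nL [ 0.4428 -0.0974] [87.4 87.4] -8.2
```

carry_out([
  [[0.0055,-0.0025,-0.05],0],
  [[0.0055,-0.0025,-0.1],0],
  [[0.0055,-0.0025,-0.14],0],
  [[0.0055,-0.0025,-0.17],0],
  [[0.0055,-0.0025,-0.19],0],
  [[0.0055,-0.0025,-0.203],0],
  [[0.0055,-0.0025,-0.203],0],
  [[0.0055,-0.0025,-0.203],0],
])

```text
time: 3.15
position: [0.6471, -0.1717, 0.0207]
tool_rot: [3.141, -0.002, 0.003]
ft_force: [0.4, 0.1, 0.1]
grip_width: 1.005
```

carry_out([
  [[0,0,0],0],
  [[0,0,0],0],
  [[0,0,0],0],
  [[0,0,0],0],
  [[0,0,0],0],
  [[0,0,0],0],
], grip=1, squeeze=20)

```text
time: 3.75
position: [0.6464, -0.1722, 0.0201]
tool_rot: [-3.142, 0.003, -0.001]
ft_force: [-0.3, -0.0, 4.0]
grip_width: 0.707
```

carry_out([
  [[0,0,0.03],0],
  [[0,0,0.07],0],
  [[0,0,0.11],0],
  [[-0.02,0.0075,0.13],0],
  [[-0.055,0.02,0.13],0],
  [[-0.095,0.035,0.13],0],
  [[-0.135,0.05,0.13],0],
  [[-0.175,0.065,0.13],0],
  [[-0.204,0.0755,0.13],0],
  [[-0.204,0.0755,0.1],0],
  [[-0.204,0.0755,0.06],0],
  [[-0.204,0.0755,0.035],0],
  [[-0.204,0.0755,0.02],0],
  [[-0.204,0.0755,0.02],0],
  [[-0.204,0.0755,0.02],0],
])

```text
time: 5.25
position: [0.4422, -0.0968, 0.0397]
tool_rot: [3.141, -0.004, -0.0]
ft_force: [0.2, -0.7, -1.1]
grip_width: 0.708
```

```bash
python3 - <<'E'
from h import *
s=get_state();print(s["time"],s["position"],s["tool_rot"],s["ft_force"])
d=eyes.get_image("wrist");cv2.imwrite("pics/w2.png",d["pixels"][60:360,120:520])
for n,p in [("nest c",(.4425,-.097,.01))]: print(proj(d,p))
E
```

```text
5.25 [ 0.44221372 -0.09679674  0.03971021] [ 3.14125051e+00 -3.68723327e-03 -4.87896457e-04] [ 0.21091433 -0.67223067 -1.06577059]
[319.98158878 236.27124552]
```

View pics/w2.png

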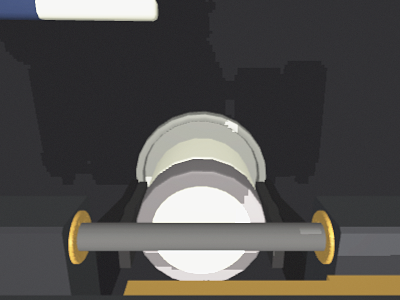

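The jar, gripped at crop (202,210), is centred over the nest at (202,150). I lower and release it.

carry_out([
  [[0,0,-0.01],0],
  [[0,0,-0.0165],0],
  [[0,0,-0.0165],0],
  [[0,0,-0.0165],0],
])

```text
time: 5.7
position: [0.4421, -0.0966, 0.0229]
tool_rot: [3.141, -0.003, -0.001]
ft_force: [-0.5, -1.3, -1.0]
grip_width: 0.709
```

carry_out([
  [[0,0,0],0],
  [[0,0,0],0],
  [[0,0,0],0],
  [[0,0,0],0],
  [[0,0,0.02],0],
  [[0,0,0.06],0],
  [[0,0,0.11],0],
  [[0,0,0.15],0],
  [[-0.02,-0.083,0.197],-0.15],
  [[-0.04,-0.13,0.197],-0.3],
  [[-0.04,-0.165,0.197],-0.45],
  [[-0.04,-0.165,0.197],-0.5],
  [[-0.04,-0.165,0.197],-0.5],
  [[-0.04,-0.165,0.197],-0.5],
], grip=-1)

```text
time: 7.1
position: [0.4021, -0.2616, 0.22]
tool_rot: [-3.042, 0.782, -0.0]
ft_force: [0.7, 0.1, 0.1]
grip_width: 1.001
```

```bash
python3 - <<'E'
from h import *
s=get_state();print(s["time"],s["position"],s["tool_rot"])
d=eyes.get_image("wrist");cv2.imwrite("pics/w3.png",d["pixels"])
p=proj(d,(.405,-.263,.065));print(p)
for t in (120,200,225,240): print(t,*rect(d,blob(d,p,t),.065))
print("nS/none")
E
```

```text
7.1 [ 0.40212607 -0.26164862  0.2200392 ] [-3.04226025e+00  7.81577773e-01 -1.83647242e-05]
[323.23151366 190.55915204]
120 [ 0.4035 -0.2607] [41.5 32. ] 61.2
200 [ 0.4038 -0.2618] [39.3 32.1] 36.7
225 [ 0.4016 -0.2632] [31.5 31.5] 16.5
240 [ 0.3993 -0.2674] [22.5 21.1] -28.8
nS/none
```

View pics/w3.png

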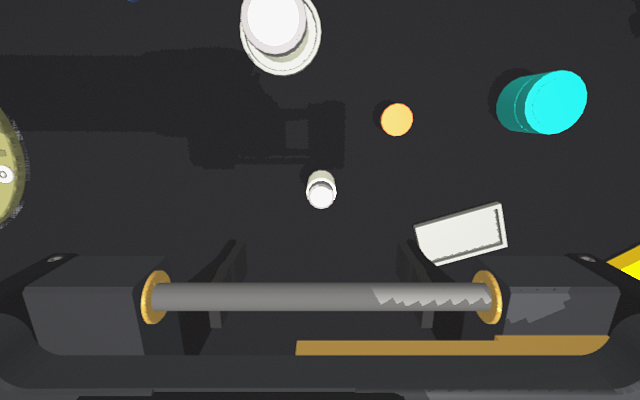

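In the wrist view the vial is at (321,190), the placed jar at (277,30) sits in its nest, and the long nest is at (462,235). The vial cap centre comes out at (0.4015, -0.2635).

carry_out([
  [[-0.001,-0.0015,-0.05],0],
  [[-0.001,-0.0015,-0.1],0],
  [[-0.001,-0.0015,-0.14],0],
  [[-0.001,-0.0015,-0.17],0],
  [[-0.001,-0.0015,-0.19],0],
  [[-0.001,-0.0015,-0.2],0],
  [[-0.001,-0.0015,-0.2],0],
  [[-0.001,-0.0015,-0.2],0],
])

```text
time: 7.95
position: [0.4021, -0.2628, 0.0207]
tool_rot: [-3.044, 0.778, -0.002]
ft_force: [0.6, -0.6, 0.9]
grip_width: 1.001
```

carry_out([
  [[0,0,0],0],
  [[0,0,0],0],
  [[0,0,0],0],
  [[0,0,0],0],
  [[0,0,0],0],
  [[0,0,0],0],
  [[0,0,0],0],
], grip=1, squeeze=15)

```text
time: 8.65
position: [0.4013, -0.2631, 0.0201]
tool_rot: [3.043, -0.78, -0.0]
ft_force: [0.3, -0.1, 0.0]
grip_width: 0.445
```

carry_out([
  [[0,0,0],0],
  [[0,0,0],0],
  [[0,0,0],0],
])

```text
time: 8.95
position: [0.4013, -0.2631, 0.0201]
tool_rot: [3.043, -0.78, 0.0]
ft_force: [-0.5, -0.1, 0.9]
grip_width: 0.384
```

carry_out([
  [[0,0,0.03],0],
  [[0,0,0.07],0],
  [[0,0,0.11],0.05],
  [[0.01,0.018,0.15],0.1],
  [[0.03,0.054,0.16],0.15],
  [[0.05,0.09,0.16],0.2],
  [[0.07,0.127,0.16],0.25],
  [[0.09,0.163,0.16],0.3],
  [[0.11,0.2,0.16],0.35],
  [[0.13,0.236,0.16],0.4],
  [[0.15,0.272,0.16],0.45],
  [[0.17,0.308,0.16],0.5],
  [[0.19,0.345,0.16],0.5],
  [[0.21,0.381,0.16],0.5],
  [[0.2225,0.4035,0.15],0.5],
  [[0.2225,0.4035,0.11],0.5],
  [[0.2225,0.4035,0.07],0.5],
  [[0.2225,0.4035,0.04],0.5],
  [[0.2225,0.4035,0.03],0.5],
  [[0.2225,0.4035,0.03],0.5],
])

```text
time: 10.95
position: [0.6226, 0.1401, 0.0485]
tool_rot: [3.14, -0.003, -0.005]
ft_force: [-0.1, 0.9, 0.4]
grip_width: 0.388
```

```bash
python3 - <<'E'
from h import *
s=get_state();print(s["time"],s["position"],s["tool_rot"],s["grip_width"])
d=eyes.get_image("wrist");cv2.imwrite("pics/w4.png",d["pixels"][60:360,120:520])
print(proj(d,(.6242,.14,.01)))
E
```

```text
10.95 [0.62257902 0.14009432 0.0484817 ] [ 3.14026066 -0.00322301 -0.00490556] 0.3876021147665469
[322.11220362 231.18152965]
```

View pics/w4.png

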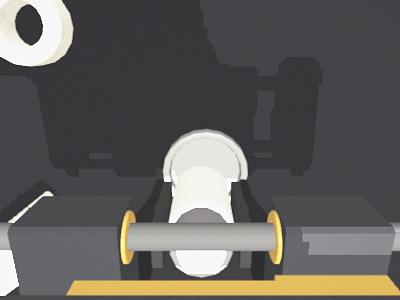

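The vial is gripped at crop (202,230), about 1.5 mm left of the nest centre at (205,165). I nudge it, set it down, release, and go look at the square bottle.

carry_out([
  [[0.0015,0,-0.01],0],
  [[0.0015,0,-0.02],0],
  [[0.0015,0,-0.0265],0],
  [[0.0015,0,-0.0265],0],
  [[0.0015,0,-0.0265],0],
])

```text
time: 11.5
position: [0.6252, 0.1404, 0.0236]
tool_rot: [3.142, -0.003, -0.0]
ft_force: [0.1, -0.7, -0.9]
grip_width: 0.388
```

carry_out([
  [[0,0,0],0],
  [[0,0,0],0],
  [[0,0,0],0],
  [[0,0,0],0],
  [[0,0,0],0],
  [[0,0,0.02],0],
  [[0,0,0.06],0],
  [[0,0,0.11],0],
  [[0,0,0.15],0.1],
  [[-0.02,0.04,0.19],0.25],
  [[-0.045,0.08,0.1965],0.4],
  [[-0.065,0.12,0.1965],0.55],
  [[-0.085,0.16,0.1965],0.7],
  [[-0.105,0.2,0.1965],0.85],
  [[-0.1175,0.228,0.1965],1.0],
  [[-0.1175,0.228,0.1965],1.047],
  [[-0.1175,0.228,0.1965],1.047],
  [[-0.1175,0.228,0.1965],1.047],
], grip=-1)

```text
time: 13.3
position: [0.5084, 0.3673, 0.2201]
tool_rot: [2.724, 1.564, 0.0]
ft_force: [0.5, -0.0, 0.3]
grip_width: 0.996
```

```bash
python3 - <<'E'
from h import *
s=get_state();print(s["time"],s["position"],s["tool_rot"])
d=eyes.get_image("wrist");cv2.imwrite("pics/w5.png",d["pixels"])
print(proj(d,(.508,.368,.055)),proj(d,(.508,.368,.075)),proj(d,(.3646,.3034,.01)))
E
```

```text
13.3 [0.50843002 0.36732585 0.22009076] [2.72400922e+00 1.56355753e+00 1.35498134e-04]
[320.7048587  186.43946242] [320.70138696 191.01504306] [208.85725002  99.55517798]
```

View pics/w5.png

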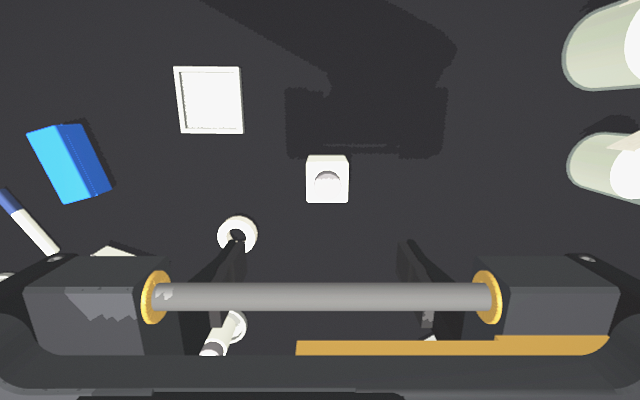

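Wrist view: the bottle at (327,180) is nearly aligned with the jaws. The square nest is at (209,100), the tape ring at (237,235), and the vial is upright in its nest at the lower left (220,335).

```bash
python3 - <<'E'
from h import *
d=eyes.get_image("wrist")
c=blob(d,(327,190),120); print(c.min(0),c.max(0),cv2.minAreaRect(c)); 
print("plane55",*rect(d,c,.055))
q=cv2.approxPolyDP(c,5,True)[:,0]; print(q.tolist()); print(cast(d,q,.055).round(4).tolist())
n=blob(d,(209,100),120); print("nest",cv2.minAreaRect(n),*rect(d,n,.01))
print(d["pixels"][150:206:3,315].tolist())
E
```

```text
[306 155] [348 202] ((327.0, 178.5), (47.0, 42.0), 90.0)
plane55 [0.5046 0.3779] [52.  46.5] -30.3
[[309, 155], [306, 200], [347, 201], [345, 156]]
[[0.4724, 0.3743], [0.5133, 0.3459], [0.5373, 0.3845], [0.4926, 0.4067]]
nest ((208.0, 99.5), (67.0, 70.0), 90.0) [0.3655 0.3027] [74.4 73. ] 59.2
[[53, 49, 50], [47, 43, 44], [228, 241, 240], [225, 237, 237], [248, 248, 248], [247, 247, 247], [247, 247, 247], [247, 247, 247], [248, 248, 248], [235, 233, 232], [219, 219, 225], [246, 247, 247], [247, 247, 247], [246, 246, 247], [245, 245, 246], [247, 247, 247], [247, 247, 247], [251, 251, 251], [63, 59, 59]]
```

carry_out([
  [[-0.0005,0.008,-0.05],0],
  [[-0.0005,0.008,-0.1],0],
  [[-0.0005,0.008,-0.14],0],
  [[-0.0005,0.008,-0.17],0],
  [[-0.0005,0.008,-0.19],0],
  [[-0.0005,0.008,-0.2],0],
  [[-0.0005,0.008,-0.2],0],
  [[-0.0005,0.008,-0.2],0],
])

```text
time: 14.2
position: [0.5083, 0.3765, 0.0212]
tool_rot: [-2.723, -1.566, -0.003]
ft_force: [-0.6, 1.0, -0.2]
grip_width: 1.001
```

carry_out([
  [[0,0,0],0],
  [[0,0,0],0],
  [[0,0,0],0],
  [[0,0,0],0],
  [[0,0,0],0],
  [[0,0,0],0],
  [[0,0,0],0],
  [[0,0,0],0],
  [[0,0,0],0],
], grip=1, squeeze=20)

```text
time: 15.1
position: [0.5072, 0.3763, 0.0201]
tool_rot: [2.722, 1.568, -0.0]
ft_force: [-0.0, -0.4, 0.9]
grip_width: 0.527
```

carry_out([
  [[0,0,0.03],0],
  [[0,0,0.07],0],
  [[-0.015,-0.008,0.1],0],
  [[-0.045,-0.023,0.11],0],
  [[-0.08,-0.041,0.11],0],
  [[-0.115,-0.059,0.11],0],
  [[-0.1425,-0.073,0.1],0],
  [[-0.1425,-0.073,0.06],0],
  [[-0.1425,-0.073,0.035],0],
  [[-0.1425,-0.073,0.025],0],
  [[-0.1425,-0.073,0.025],0],
  [[-0.1425,-0.073,0.025],0],
])

```text
time: 16.3
position: [0.3656, 0.3039, 0.0459]
tool_rot: [-2.722, -1.567, -0.002]
ft_force: [-0.1, -0.7, -0.5]
grip_width: 0.527
```

```bash
python3 - <<'E'
from h import *
s=get_state();print(s["time"],s["position"],s["tool_rot"],s["grip_width"])
d=eyes.get_image("wrist");cv2.imwrite("pics/w6.png",d["pixels"][60:360,120:520])
print(proj(d,(.3653,.303,.01)))
E
```

```text
16.3 [0.36557827 0.30394474 0.0458893 ] [-2.72243357e+00 -1.56745671e+00 -2.00553473e-03] 0.5265034117597353
[318.71856084 231.69746135]
```

View pics/w6.png

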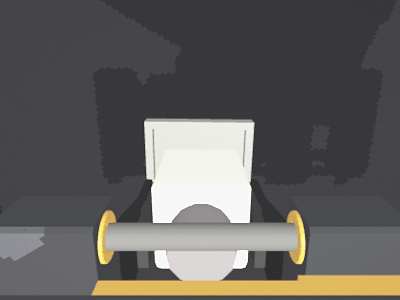

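The bottle sits squarely over the nest: nest spans crop columns 145–253, bottle 152–250. I lower and release it, then hover over the slide box.

carry_out([
  [[0,0,-0.01],0],
  [[0,0,-0.018],0],
  [[0,0,-0.0215],0],
  [[0,0,-0.0215],0],
  [[0,0,-0.0215],0],
])

```text
time: 16.85
position: [0.3648, 0.3034, 0.0234]
tool_rot: [2.722, 1.568, -0.0]
ft_force: [-0.4, 0.2, -1.4]
grip_width: 0.525
```

carry_out([
  [[0,0,0],0],
  [[0,0,0],0],
  [[0,0,0],0],
  [[0,0,0],0],
  [[0,0,0.02],0],
  [[0,0,0.06],0],
  [[0,0,0.11],0],
  [[0,0,0.15],-0.1],
  [[0.015,-0.025,0.19],-0.25],
  [[0.035,-0.06,0.1965],-0.4],
  [[0.055,-0.1,0.1965],-0.55],
  [[0.08,-0.14,0.1965],-0.7],
  [[0.1,-0.18,0.1965],-0.85],
  [[0.12,-0.22,0.1965],-1.0],
  [[0.12,-0.22,0.1965],-1.15],
  [[0.12,-0.22,0.1965],-1.3],
  [[0.12,-0.22,0.1965],-1.45],
  [[0.12,-0.22,0.1965],-1.6],
  [[0.12,-0.22,0.1965],-1.75],
  [[0.12,-0.22,0.1965],-1.9],
], grip=-1)

```text
time: 18.85
position: [0.4847, 0.0834, 0.2201]
tool_rot: [-2.855, 1.311, -0.0]
ft_force: [0.8, 0.9, -0.3]
grip_width: 0.999
```

carry_out([
  [[0,0,0],-0.055],
  [[0,0,0],-0.055],
  [[0,0,0],-0.055],
])

```text
time: 19.15
position: [0.4848, 0.0834, 0.2201]
tool_rot: [-2.823, 1.378, -0.0]
ft_force: [0.6, -0.6, -0.2]
grip_width: 1.0
```

```bash
python3 - <<'E'
from h import *
s=get_state();print(s["time"],s["position"],s["tool_rot"],s["joint_positions"].round(2))
d=eyes.get_image("wrist");cv2.imwrite("pics/w7.png",d["pixels"])
p=proj(d,(.485,.083,.04));print(p)
for t in (120,200,235):
    c=blob(d,p,t);print(t,cv2.minAreaRect(c),*rect(d,c,.04))
E
```

```text
19.15 [0.48475156 0.08337954 0.22011961] [-2.82298293e+00  1.37848044e+00 -5.08327497e-05] [-0.68 -0.03  0.45  1.85  0.01  1.32 -1.14]
[320.94865421 185.47422837]
120 ((322.5, 181.5), (75.0, 33.0), 90.0) [0.4886 0.0833] [87.3 37. ] 38.1
200 ((323.0, 181.5), (75.0, 32.0), 90.0) [0.4885 0.0834] [87.3 36.5] 38.0
235 ((322.5, 182.5), (71.0, 31.0), 90.0) [0.4877 0.0829] [82.8 36.3] 38.0
```

View pics/w7.png

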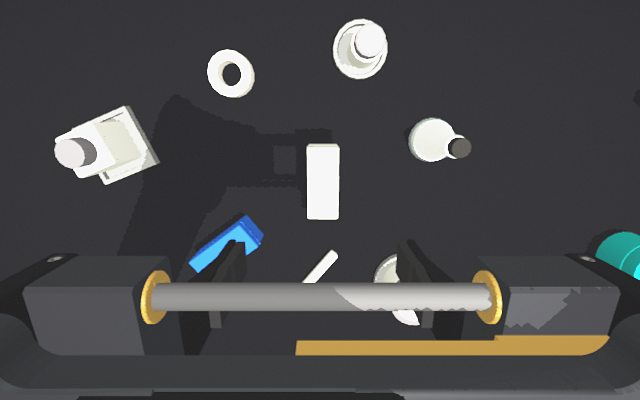

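The slide box is at (323,181), aligned with the jaws. The vial (360,47) and bottle (105,145) are standing in their nests, and the flask (435,140) is clear.

carry_out([
  [[0.002,0,-0.05],0],
  [[0.002,0,-0.1],0],
  [[0.002,0,-0.14],0],
  [[0.002,0,-0.175],0],
  [[0.002,0,-0.195],0],
  [[0.002,0,-0.207],0],
  [[0.002,0,-0.207],0],
  [[0.002,0,-0.207],0],
])

```text
time: 20.0
position: [0.4876, 0.0836, 0.0139]
tool_rot: [-2.822, 1.38, -0.002]
ft_force: [-0.0, -0.5, -0.6]
grip_width: 1.002
```

carry_out([
  [[0,0,0],0],
  [[0,0,0],0],
  [[0,0,0],0],
  [[0,0,0],0],
  [[0,0,0],0],
  [[0,0,0],0],
  [[0,0,0],0],
  [[0,0,0],0],
  [[0,0,0],0],
  [[0,0,0],0],
  [[0,0,0],0],
], grip=1, squeeze=25)

```text
time: 21.1
position: [0.4868, 0.0833, 0.0131]
tool_rot: [2.822, -1.381, 0.0]
ft_force: [0.2, -0.4, 0.7]
grip_width: 0.415
```

carry_out([
  [[0,0,0.03],0],
  [[0,0,0.07],0],
  [[0,0,0.11],0],
  [[0,-0.02,0.14],-0.04],
  [[0.004,-0.06,0.15],-0.1],
  [[0.008,-0.1,0.15],-0.17],
  [[0.012,-0.14,0.15],-0.24],
  [[0.015,-0.18,0.15],-0.31],
  [[0.018,-0.22,0.15],-0.38],
  [[0.021,-0.26,0.15],-0.45],
  [[0.024,-0.3,0.15],-0.52],
  [[0.027,-0.34,0.15],-0.6],
  [[0.03,-0.38,0.15],-0.68],
  [[0.033,-0.42,0.15],-0.76],
  [[0.036,-0.46,0.15],-0.83],
  [[0.0385,-0.498,0.13],-0.862],
  [[0.0385,-0.498,0.09],-0.862],
  [[0.0385,-0.498,0.05],-0.862],
  [[0.0385,-0.498,0.03],-0.862],
  [[0.0385,-0.498,0.03],-0.862],
])

```text
time: 23.1
position: [0.5229, -0.4122, 0.0385]
tool_rot: [1.986, -2.431, -0.012]
ft_force: [-0.9, -0.2, -1.1]
grip_width: 0.412
```

carry_out([
  [[0,0,0],0],
  [[0,0,0],0],
])

```text
time: 23.3
position: [0.5263, -0.4155, 0.045]
tool_rot: [-1.987, 2.433, -0.005]
ft_force: [1.0, 0.3, -1.3]
grip_width: 0.412
```

```bash
python3 - <<'E'
from h import *
s=get_state();print(s["time"],s["position"],s["tool_rot"],s["grip_width"],s["ft_force"])
d=eyes.get_image("wrist");cv2.imwrite("pics/w8.png",d["pixels"][60:360,120:520])
print(proj(d,(.5256,-.4148,.01)))
E
```

```text
23.3 [ 0.52631795 -0.41548567  0.0450216 ] [-1.98694699  2.43259552 -0.00460757] 0.41226586823793654 [ 1.04811521  0.31798231 -1.25375965]
[320.44650235 235.31460307]
```

View pics/w8.png

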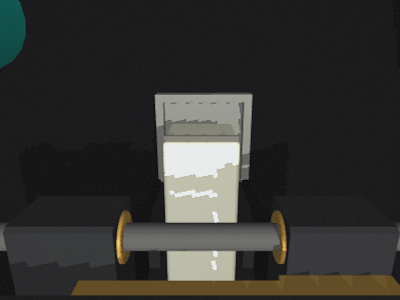

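```bash
python3 - <<'E'
from h import *
d=eyes.get_image("wrist"); c=np.array([.5256,-.4148]); 
a=np.radians(-11.5); L=np.array([np.cos(a),np.sin(a)])
for s in (1,-1):
  print("nest outer/inner rim",[proj(d,[*(c+s*L*k),.01]).round(1).tolist() for k in (.055,.05)],"box end top/bottom",[proj(d,[*(c+s*L*.042),z]).round(1).tolist() for z in (.072,.032)])
E
```

```text
nest outer/inner rim [[320.5, 155.8], [320.5, 163.6]] box end top/bottom [[320.3, 202.4], [320.4, 183.2]]
nest outer/inner rim [[320.5, 303.8], [320.5, 298.0]] box end top/bottom [[320.4, 351.4], [320.5, 306.7]]
```

The nest's far edge shows about 2 mm further out and 1 mm to the side than predicted. I correct by 1.5 mm in x and y, lower and release.

carry_out([
  [[0.0015,-0.0015,-0.01],0],
  [[0.0015,-0.0015,-0.02],0],
  [[0.0015,-0.0015,-0.0265],0],
  [[0.0015,-0.0015,-0.0265],0],
  [[0.0015,-0.0015,-0.0265],0],
])

```text
time: 23.9
position: [0.5265, -0.4159, 0.0159]
tool_rot: [1.987, -2.433, -0.001]
ft_force: [0.4, 0.9, -1.5]
grip_width: 0.411
```

carry_out([
  [[0,0,0],0],
  [[0,0,0],0],
  [[0,0,0],0],
  [[0,0,0],0],
  [[0,0,0],0],
  [[0,0,0.02],0],
  [[0,0,0.06],0],
  [[0,0,0.11],0],
  [[0,0,0.15],0],
  [[0,0,0.2],0],
  [[-0.03,-0.03,0.22],0],
  [[-0.06,-0.06,0.22],0],
  [[-0.09,-0.09,0.22],0],
  [[-0.09,-0.09,0.22],0],
  [[-0.09,-0.09,0.22],0],
], grip=-1)

```text
time: 25.4
position: [0.4352, -0.5073, 0.2369]
tool_rot: [-1.983, 2.437, -0.001]
ft_force: [1.1, 1.0, -0.7]
grip_width: 1.0
```

```bash
python3 - <<'E'
from h import *
s=get_state();print(s["time"],s["position"])
d=eyes.get_image("top");sc=eyes.get_image("scene")
a=cv2.resize(d["pixels"][130:280,170:500],None,fx=2.4,fy=2.4,interpolation=cv2.INTER_CUBIC)
cv2.imwrite("pics/f1.png",a)
b=cv2.resize(sc["pixels"][100:350,130:460],None,fx=2.4,fy=2.4,interpolation=cv2.INTER_CUBIC)
cv2.imwrite("pics/f2.png",b)
print("flask",*rect(d,blob(d,(326,165)),.02))
E
```

```text
25.4 [ 0.43518014 -0.5072805   0.23685988]
flask [0.5999 0.0096] [49.8 49.1] 0.3
```

View pics/f1.png

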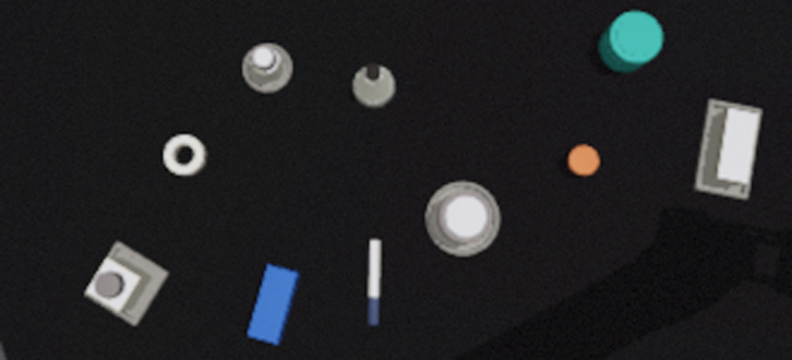

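View pics/f2.png

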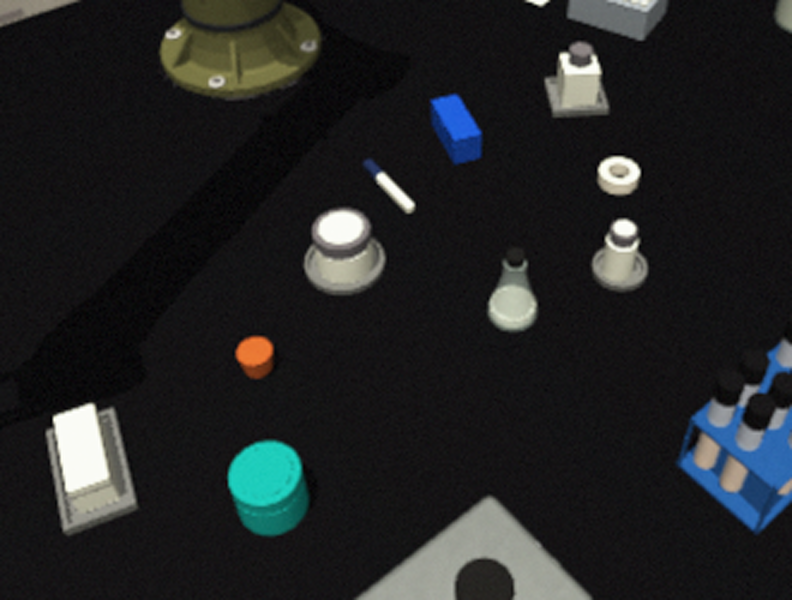

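All four stand in their nests with the flask unmoved. I check the offsets numerically.

```bash
python3 - <<'E'
from h import *
d=eyes.get_image("top"); sc=eyes.get_image("scene"); w=lambda t:(lambda im: im.min(2)>t)
print("box top",*rect(d,blob(d,(477,190),sel=w(185)),.043),"nest .5270 -.4163 -11.5")
f=lambda u,v:(170+u/2.4,130+v/2.4); g=lambda u,v:(130+u/2.4,100+v/2.4)
for n,p,q,z in [("jar .4425 -.097",(465,216),(342,231),.058),("vial .6255 .140",(264,57),(623,228),.068),("sq .365 .303",(109,285),(581,51),.078)]:
    print(n,cast(d,f(*p),z).round(3),cast(sc,g(*q),z).round(3))
im=cv2.resize(d["pixels"][160:225,445:505],None,fx=8,fy=8,interpolation=cv2.INTER_CUBIC);cv2.imwrite("pics/f3.png",im)
E
```

```text
box top [ 0.5259 -0.4136] [82.8 35.3] -11.7 nest .5270 -.4163 -11.5
jar .4425 -.097 [[ 0.442 -0.096]] [[ 0.448 -0.099]]
vial .6255 .140 [[0.624 0.135]] [[0.625 0.135]]
sq .365 .303 [[0.364 0.301]] [[0.37  0.299]]
```

View pics/f3.png

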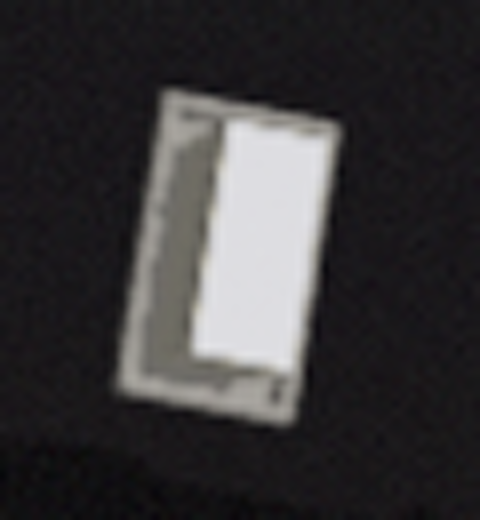

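```bash
python3 -c "
from bench import ticket; print(ticket.close_job())"
```

```text
the job is handed in; nothing more can be done
None
```

The jar, vial, square bottle and slide box each went into the nest of matching shape, in that order, and all were let go. I handed the job in at about 25 s on the robot's clock.

- **Upright and in place:** the last top and scene views show all four standing upright inside their rims, with the arm clear of everything. I judged "flat on the floor" from these views and the release heights, not by a direct measurement.
- **Fit:** in the top view the jar and bottle are within about 2 mm of their nest centres and the slide box within about 3 mm, parallel to its nest to about 0.2°. The scene view put the jar and bottle about 6 mm off centre. I went by the top view, because the scene view also differed from it by up to 1 cm on my first hand-picked points.
- **Least centred:** both views put the vial's cap about 5 mm off centre, out of 8 mm of play. It looks upright inside the rim, so I left it.
- **Left alone:** the flask's measured position is the same as before I started, and the turquoise and blue look-alikes appear where they were.

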